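Grease the carriage of a linear axis with a push-type grease gun

TASK

Clip the orange spring clip down onto the rail right behind the carriage, on the side away from its grease nipple, and let go of it, so that the carriage stays where it stands. Then take the grease gun out of its holder, press its coupler squarely onto the tilted nipple until it snaps on, push the barrel in against its spring by clearly more than half of its stroke, and finish while still holding it pushed in like that, with nothing let go. Leave the amber bottle and the timer alone.

Things in the scene. Friction and masses are not known exactly. Their poses are not given: they have to be found in the camera images.
- axis: Linear axis, fixed on the bench: base plate 90 x 260 x 12 mm (x, y, z), steel rail along y in its middle (23 mm wide, upright sides, 240 mm long, top 34 mm above the bench). Origin: centre of the plate's underside, z up. On the rail rides the carriage, 70 mm wide, 84 mm long, top at 50 mm: steel with green end caps. To its right stands the tall centrifuge: swing round it.
- carriage (a joint): Position of the carriage along the rail (m, + toward +y of the axis, -0.04 to 0.04, 0 at mid-rail). It rolls freely, with about 1 N of friction.
- carriage_back (a point): Middle of the carriage's rear end face (the end without nipple), above the rail's centre line, 34 mm above the bench. Axes as axis: y points through the carriage to the nipple end. Clip goes just to the -y side of it.
- nipple_ball (a point): Centre of the brass, smooth ball head (15 mm across) of the grease nipple on the carriage's +y end, about 70 mm above the bench. Its z axis is the nipple's axis, pointing out of it: up and leaning 30 degrees toward +y of the axis, away from the carriage. Neck below it 7 mm thick.
- clip: Orange spring clip, a strong peg standing jaws down; origin between its jaw tips. 30 mm long (x), 82 mm high. Two thumb plates, 26 mm wide, stand 5 to 45 mm above the hinge pin and lean outward, 58 mm across (y) at the top. Squeezed from above they end parallel at a stop, 32 mm across. It is symmetrical: along the rail either way round. 60 g.
- clip_pin (a point): Middle of the clip's hinge pin, 37.5 mm above the bench as it stands; x along the pin, which is laid along the rail. Jaw tips reach 36 mm below it; a black block under the pin meets the rail's top when the pin is 18 mm above it. The frame belongs to the +y half and rolls about x by half of the opening.
- clip_jaw (a joint): Opening of the clip (rad): 0 at rest (jaws 17 mm apart), about 0.21 gripping the 23 mm rail, 0.62 fully squeezed (jaws gape 34 mm). The spring closes it: squeezing the thumb plates takes about 8 N at first, 16 N at the stop; jaws press the rail with about 12 N.
- gun: Push-type grease gun, 167 mm long, about 0.27 kg, upright in the holder, coupler down. Origin: middle of the coupler's mouth, spring relaxed; z along the gun to its red cap. Round bright barrel 32 mm in diameter from z = 69 to 153 mm (black rings 77 to 107 mm), red cap 35 mm in diameter above. Grip the barrel near z = 132 mm.
- coupler (a joint): How far the coupler is pushed back toward the barrel (m): 0 relaxed, stroke 0.015. Spring: 9 N at the start, 16.5 N at the end. Four sprung jaws inside the coupler give way to the nipple's ball at about 5 to 9 N, so it snaps on before the spring yields much.
- coupler_ball (a point): Point on the gun's axis where the ball's centre lies once the coupler has snapped on: 18.7 mm inside the mouth (z = 18.7 mm of gun, spring relaxed). z along the gun to the red cap. The coupler is a steel sleeve 30 mm in diameter with a conical mouth 25 mm wide and a 17 mm bore.
- holder: Holder of the gun, fixed on the bench: grey upright tube, 42 mm outside, 34 mm inside, 90 mm high, on a dark round foot 72 mm wide. Origin: centre of the underside. The gun's mouth stands 8 mm above it; lift the gun straight up by 90 mm to clear the tube.
- amber: Reagent bottle of amber contents with white cap, 62 x 62 x 115 mm, a bystander behind the axis; origin at its underside.
- timer: White lab timer with three buttons lying flat, 62 x 66 x 20 mm, a bystander; origin at its underside.

How it is judged:
By the outcome, as a careful person would: the job done as asked, in the order asked, and still so for the second after the job is handed in, while the arm keeps its last pose, push and grip.
It also fails if it takes over 51 s, if anything falls off the work surface, if the arm or the gripper's body presses on something with over 40 N, if the wrist force passes 120 N, or if a joint passes its speed limit or range.

ROBOT

A 6-joint arm with a two-finger parallel gripper is mounted at the origin on a cart in front of the work surface, level with it; the furniture and walls round the work are solid. World frame = base frame: x ahead of the robot, y to its left, z up, the work surface at z = 0. Lengths are in m, angles in rad, forces in N, time in s.
With the tool pointing down it reaches from about 0.35 to 0.975 m from the base axis. Payload 4.9 kg.
Tool frame: the origin (TCP) lies at the very end of the fingers, on their centre line; the grasp point (between the pads) lies ctrl.grip_point_offset behind it (ctrl.grip_point_offset is the distance from the TCP to the grasp point, in m); z points along the fingers, y is the line along which they close (so a half turn about z gives the same grasp; the last joint's range is limited). The gripper opens to 85 mm and grips with 20 to 120 N. Pads are 22 mm wide; open, the fingers measure 114 mm over their backs; the gripper's body (76 mm by 85 mm) begins 54 mm behind the grasp point. The pads swing forward as they close: fully open they stand 13 mm farther back than shut.
Start: joints at [-1.398, 0.053, 1.613, -0, 1.476, -0.119], TCP at [0.18, -0.599, 0.231] pointing down, gripper open.
Joint ranges: [-3.01, 3.01], [-1.01, 2.22], [0.06, 2.58], [-1.02, 4.17], [0.09, 2.62], [-3.14, 3.14]. Speed limits (rad/s): [2.57, 2.57, 3.14, 3.14, 3.14, 3.14].

INTERFACE

Orientations are given as a rotation vector (axis times angle).
In Python, from station import ctrl gives the robot as it stands. The module is installed in compiled form; this text tells all that it offers.
- The arm moves only by the tool drive_tool, never from a script. Its argument "steps" is a list of rows, each an object with "translation": the shift along the tool's x, y, z normalised to -1 to 1, where 1 is 4 cm, a list of three; "angular": the turn, a rotation vector about the tool's x, y, z normalised to -1 to 1, where 1 is 8 degrees, a list of three; "gripper": the opening, from 0 (shut) to 1 (fully open). In form: [{"translation": [dx, dy, dz], "angular": [wx, wy, wz], "gripper": gripper}, ...]. A call has 1 to 8 rows; each row shifts and turns the commanded pose from where the row before left it, along the tool's axes as they then stand; what a row does not reach is not made up. A row lasts 1/8 s, in which the tool goes at most 62.5 mm and 10.7 degrees, less where a joint would pass 70% of its speed; a pose out of reach is approached as far as the arm can. A call with a number of a shift or a turn outside -1 to 1 is refused whole. A call with a gripper value outside its range is refused whole. The fingers move at their own pace and stop on an object; "force" is the grip in N (left out, the last holds). Time passes only in rows, so rows that do not move let the fingers close. It gives the time, the measured TCP pose, the force, the opening and the grip force at its end, in the units of the state.
- ctrl.get_obs(): the state, without advancing time (a new reading comes with each control period).
- ctrl.get_image(name): name is "scene" or "top"; returns a dict with "color" (384x512x3 uint8, red, green, blue), "depth" (384x512 float32, m along the optical axis (not along the pixel's ray), 0 where there is no reading), "fx", "fy", "cx", "cy" (pixels), "R" (3x3) and "t" (3): a world point X has camera coordinates R X + t. Camera axes: x right, y down, z forward; pixel columns grow to the right and rows downward; lengths in m; the calibration is good to about 2 mm. A picture is of the moment at which its call begins.
- ctrl.finish_job(): hands the job in; it is judged then, once.
The state is a dict: "t": time; "q": joint angles; "dq": joint speeds; "effort": joint torques, N m; "tool_pos": TCP position; "tool_rot": TCP orientation; "contact_force": force on the tool from outside, world axes, zero at the start; "wrist_torque": the same for the moment, N m; "opening": finger opening in m; "grip_force": force on a finger pad.
Only numpy, scipy, OpenCV 4.12 (cv2) and the standard library are available. Lean on these libraries where they do the work, as an engineer would, in place of code of your own. Each camera call takes 0.05 s, during which the arm holds its last target. There are 200 camera calls.

## Working session

There is one attempt and no reset: what is moved stays moved. The work goes in short steps, Python scripts to look and compute and a tool call to move; the robot and the scene stay as the last step left them, time stands still between calls to the robot, and variables do not carry over. Pictures are saved under pics/ and viewed, at most 13 in all, crops included, and the job is handed in when it is done.

Besides the shell and the picture viewer there is one more tool, called in YAML: its name, and indented under it one key for each argument. drive_tool: Moves the arm, as the interface text tells. Its arguments: {"type":"object","properties":{"steps":{"type":"array"},"force":{"type":"number"}},"required":["steps"]}

```bash
mkdir -p pics; cat > h.py <<'E'
import numpy as np, cv2, pickle
from station import ctrl
from scipy.spatial.transform import Rotation as Ro
def grab(tag):
    D={}
    for n in ("scene","top"):
        im=ctrl.get_image(n); D[n]=im
    pickle.dump(D,open(f"pics/{tag}.pkl","wb"))
    return D
def pts(im):
    v,u=np.mgrid[:384,:512]; z=im["depth"]
    c=np.stack([(u-im["cx"])/im["fx"]*z,(v-im["cy"])/im["fy"]*z,z],-1)
    return (c-np.array(im["t"]))@np.array(im["R"])
def ray(im,u,v):
    d=np.array([(u-im["cx"])/im["fx"],(v-im["cy"])/im["fy"],1.])@np.array(im["R"])
    o=-np.array(im["R"]).T@np.array(im["t"]); return o,d
def onz(im,u,v,z):
    o,d=ray(im,u,v); return o+d*(z-o[2])/d[2]
def proj(im,X):
    c=np.array(im["R"])@X+im["t"]; return im["fx"]*c[0]/c[2]+im["cx"],im["fy"]*c[1]/c[2]+im["cy"]
E
python3 - <<'E'
from h import *
D=grab("a")
a=np.hstack([D["scene"]["color"],D["top"]["color"]])
for n in D:
    cv2.imwrite(f"pics/a_{n}.png",cv2.resize(D[n]["color"][:,:,::-1],(800,600),interpolation=cv2.INTER_CUBIC))
    im=D[n]; print(n,im["fx"],im["cx"],im["cy"],-np.array(im["R"]).T@np.array(im["t"]),np.array(im["R"])[2])
print(ctrl.get_obs(),ctrl.grip_point_offset)
E
```

```text
scene 398.7355636480507 253.16585155608738 184.91071977156628 [0.19332332 0.73084907 0.73379221] [ 0.41228709 -0.45978973 -0.7865194 ]
top 348.1488926024761 258.74818341955273 189.42674474058606 [0.4905518  0.30446196 0.93144264] [ 0.08719829 -0.00302113 -0.99618639]
{'t': 0.1, 'q': array([-1.39802017e+00,  5.32939949e-02,  1.61417057e+00,  5.60296963e-05,
        1.47603531e+00, -1.18977915e-01]), 'dq': array([ 1.94684347e-04, -1.17194022e-03, -5.38356431e-03,  1.90357342e-03,
       -2.67814962e-03,  9.10702452e-06]), 'effort': array([-3.85997528e-04, -3.94906783e+01, -3.71365178e+01, -1.29909677e-04,
        3.90229456e-03, -2.05850739e-06]), 'tool_pos': array([ 0.17969907, -0.59800659,  0.23017573]), 'tool_rot': array([-3.10633863e+00, -4.56376880e-01, -6.99621618e-06]), 'contact_force': array([0.40489045, 0.99488397, 0.06719522]), 'wrist_torque': array([0.00319661, 0.03594319, 0.02953584]), 'grip_force': 0.0, 'opening': 0.0853739474519911} 0.0187
```

View pics/a_scene.png

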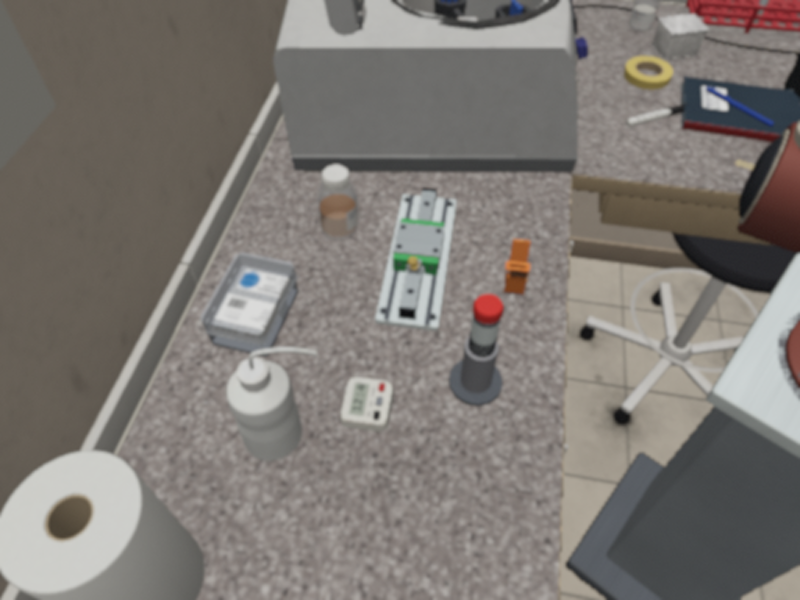

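View pics/a_top.png

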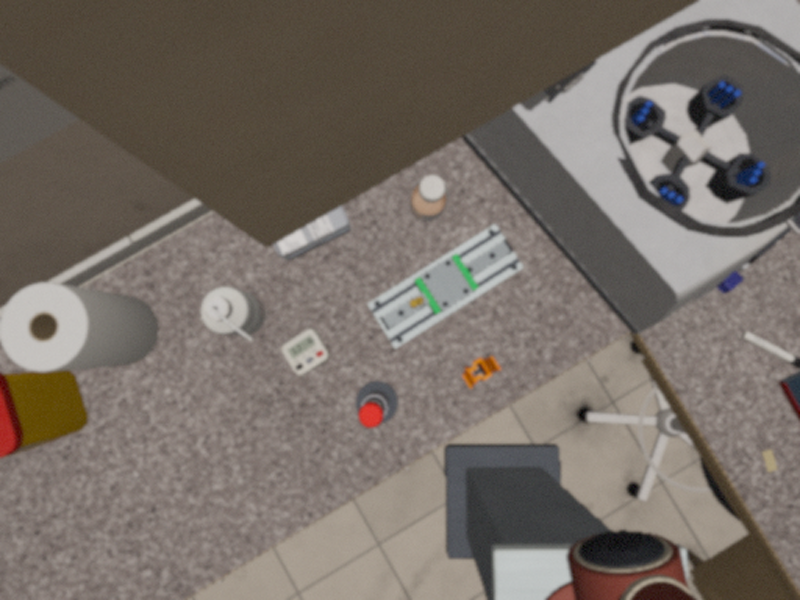

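The scene view (800x600 scale) shows the axis with its green-capped carriage at (418,250) and the brass nipple at (414,264). The clip is at (518,265), the gun's red cap at (488,308), the timer at (367,400) and amber at (337,200). In the top view the nipple is at (417,302), the clip at (481,371), the gun cap at (371,414) and the plate around (445,285).

```bash
cat > m.py <<'E'
from h import *
def tri(A,a,B,b):
    o1,d1=ray(A,*a);o2,d2=ray(B,*b); M=np.stack([d1,-d2],1); s=np.linalg.lstsq(M,o2-o1,rcond=None)[0]
    p,q=o1+d1*s[0],o2+d2*s[1]; return (p+q)/2,np.linalg.norm(p-q)
def masks(im):
    h=cv2.cvtColor(im["color"],cv2.COLOR_RGB2HSV); H,S,V=[h[...,i].astype(int) for i in range(3)]
    return dict(red=((H<5)|(H>174))&(S>170)&(V>110),orange=(H>=6)&(H<=14)&(S>180)&(V>90),green=(H>55)&(H<80)&(S>120),
      brass=(H>=14)&(H<=26)&(S>110)&(V>80), plate=(H>80)&(H<115)&(S>12)&(V>150))
E
python3 - <<'E'
from m import *
D=pickle.load(open("pics/a.pkl","rb"))
for n in D:
    im=D[n];P=pts(im)
    for k,m in masks(im).items():
        N,L,st,ce=cv2.connectedComponentsWithStats(m.astype(np.uint8),connectivity=8)
        for i in range(1,N):
            if st[i,4]>12 and (n=='scene' or st[i,0]>150):
                w=(L==i)&(im["depth"]>0); p=P[w]
                if len(p)==0: continue
                r=cv2.minAreaRect(np.argwhere(L==i)[:,::-1].astype(np.float32))
                print(n,k,st[i].tolist(),ce[i].round(1),'med',np.median(p,0).round(3),'zmax',p[:,2].max().round(3),'rect',np.round(r[0],1),np.round(r[1],1),round(r[2],1))
# depth-based heights in top
T=D["top"];P=pts(T)
for (u,v) in [(250,275),(237,265),(237,258),(308,237),(285,182),(267,193),(276,125)]:
    print((u,v),P[v,u].round(3))
E
```

```text
scene red [444, 1, 39, 15, 106] [465.2   5.8] med [ 0.504 -0.711  0.041] zmax 0.06 rect [462.8   6.6] [37.9 10.6] 11.3
scene red [488, 5, 22, 9, 104] [498.7   9.4] med [ 0.421 -0.762  0.038] zmax 0.058 rect [498.7   9.6] [21.   7.6] 6.3
scene red [304, 190, 17, 16, 228] [311.9 197.4] med [0.39  0.36  0.176] zmax 0.179 rect [312.  197.5] [15. 16.] 90.0
scene orange [328, 155, 10, 13, 94] [332.2 160.9] med [0.456 0.17  0.06 ] zmax 0.074 rect [332.2 161. ] [ 7.9 11.8] 9.5
scene orange [324, 176, 11, 11, 88] [329.2 181.3] med [0.438 0.2   0.028] zmax 0.054 rect [329.1 181.2] [10.  9.] 11.3
scene green [253, 163, 8, 9, 53] [256.  166.5] med [0.586 0.282 0.046] zmax 0.052 rect [256.5 167. ] [7. 8.] 0.0
scene green [270, 165, 10, 10, 63] [275.  168.5] med [0.549 0.259 0.046] zmax 0.051 rect [274.5 169.5] [9. 9.] 90.0
scene brass [401, 39, 28, 17, 184] [412.6  49.9] med [ 0.539 -0.404  0.017] zmax 0.024 rect [413.6  48.5] [27.2 14. ] 14.6
scene brass [262, 165, 5, 7, 24] [263.9 167.9] med [0.552 0.294 0.076] zmax 0.081 rect [264. 168.] [6.3 3.6] 63.4
scene plate [274, 125, 4, 8, 14] [275.1 1
[... 401 characters left out ...]
2.7] [9.9 5.5] 58.0
top green [290, 164, 15, 21, 67] [297.3 173.6] med [0.609 0.202 0.048] zmax 0.052 rect [297.7 173.5] [23.3  3.8] 57.1
top green [266, 179, 15, 21, 72] [273.4 188.6] med [0.57  0.263 0.048] zmax 0.052 rect [273.5 189. ] [23.9  3.6] 56.3
top brass [263, 191, 7, 5, 25] [266. 193.] med [0.557 0.284 0.074] zmax 0.08 rect [266. 193.] [3.2 7. ] 71.6
top brass [297, 228, 22, 20, 173] [306.7 237. ] med [0.449 0.18  0.044] zmax 0.078 rect [306.5 236.6] [13.  22.2] 61.4
(250, 275) [0.347 0.326 0.003]
(237, 265) [0.394 0.35  0.173]
(237, 258) [0.409 0.35  0.172]
(308, 237) [0.445 0.173 0.012]
(285, 182) [0.586 0.235 0.051]
(267, 193) [0.557 0.281 0.063]
(276, 125) [0.717 0.26  0.114]
```

```bash
cat > meas.py <<'E'
from m import *
def run(D,clip=True):
    S,T=D["scene"],D["top"]; MS,MT=masks(S),masks(T)
    A=[]
    for n in D:
        p=pts(D[n])[D[n]["depth"]>0]; A.append(p[(abs(p[:,0]-.57)<.25)&(abs(p[:,1]-.25)<.25)])
    for nm,p in zip(("scene","top"),A):
        near=np.hypot(p[:,0]-.59,p[:,1]-.232)<.15
        c=p[near&(p[:,2]>.046)&(p[:,2]<.054)]; c=c[np.hypot(c[:,0]-.589,c[:,1]-.232)<.07]
        r=cv2.minAreaRect(c[:,:2].astype(np.float32)); print(nm,"carr",np.round(r[0],4),np.round(r[1],4),round(r[2],1),c[:,2].mean().round(4))
        q=p[(p[:,2]>.008)&(p[:,2]<.05)&near]
        r=cv2.minAreaRect(q[:,:2].astype(np.float32)); print(nm,"plate",np.round(r[0],4),np.round(r[1],4),round(r[2],1))
        b=p[(np.hypot(p[:,0]-.557,p[:,1]-.284)<.02)&(p[:,2]>.064)]; print(nm,"ball",b.mean(0).round(4),b[:,2].max().round(4),len(b))
        if clip:
            near=np.hypot(p[:,0]-.45,p[:,1]-.18)<.06
            c=p[near&(p[:,2]>.03)]; r=cv2.minAreaRect(c[:,:2].astype(np.float32)); print(nm,"clip",np.round(r[0],4),np.round(r[1],4),round(r[2],1),c[:,2].max().round(4))
            c=p[near&(p[:,2]>.068)]; r=cv2.minAreaRect(c[:,:2].astype(np.float32)); print(nm,"cliptop",np.round(r[0],4),np.round(r[1],4),round(r[2],1))
        g=p[(np.hypot(p[:,0]-.39,p[:,1]-.355)<.03)&(p[:,2]>.17)]; 
        if len(g): r=cv2.minAreaRect(g[:,:2].astype(np.float32)); print(nm,"gun",np.round(r[0],4),np.round(r[1],4),g[:,2].max().round(4))
    def cc(m,lo,near=None):
        N,L,st,ce=cv2.connectedComponentsWithStats(m.astype(np.uint8),connectivity=8); return [(st[i,4],ce[i]) for i in range(1,N) if st[i,4]>lo]
    for nm,k in (("brass",(264,168,266,193)),("red",(312,197,237,265)),("green+",(275,168,273,188))):
        pass
    for nm,uS,uT in (("brass",(264,168),(266,193)),("red",(312,197),(237,265))):
        f=lambda M,u:min(cc(M[nm],12),key=lambda x:np.hypot(*(x[1]-u)))[1]
        X,e=tri(S,f(MS,uS),T,f(MT,uT)); print("tri",nm,X.round(4),"gap",e.round(4))
if __name__=="__main__":
    D=pickle.load(open("pics/a.pkl","rb")); run(D)
    def up(im,u,v,n,s=6,w=64,h=48): 
        c=im["color"][v-h:v+h,u-w:u+w,::-1]; return cv2.resize(c,None,fx=s/2,fy=s/2,interpolation=cv2.INTER_CUBIC)
    a=np.hstack([up(D["scene"],285,165,0),up(D["top"],285,205,0)]); cv2.imwrite("pics/b.png",a); print(a.shape)
E
python3 meas.py
```

```text
scene carr [0.5836 0.2433] [0.0701 0.1023] 32.0 0.051
scene plate [0.5883 0.2359] [0.2212 0.258 ] 68.2
scene ball [0.5526 0.2928 0.0758] 0.0809 35
scene clip [0.4449 0.1866] [0.0324 0.0589] 37.3 0.0792
scene cliptop [0.4449 0.186 ] [0.0255 0.0594] 32.0
scene gun [0.3925 0.3545] [0.0333 0.032 ] 0.1786
top carr [0.5847 0.2403] [0.0699 0.0977] 31.3 0.0496
top plate [0.5889 0.2328] [0.2194 0.259 ] 67.0
top ball [0.5684 0.2921 0.7747] 0.8243 4774
top clip [0.446  0.1838] [0.0334 0.0578] 32.7 0.0799
top cliptop [0.4461 0.1841] [0.0248 0.0577] 30.9
top gun [0.3934 0.3511] [0.0324 0.032 ] 0.1779
tri brass [0.5588 0.2844 0.0599] gap 0.0026
tri red [0.3938 0.351  0.1635] gap 0.0016
(288, 768, 3)
```

View pics/b.png

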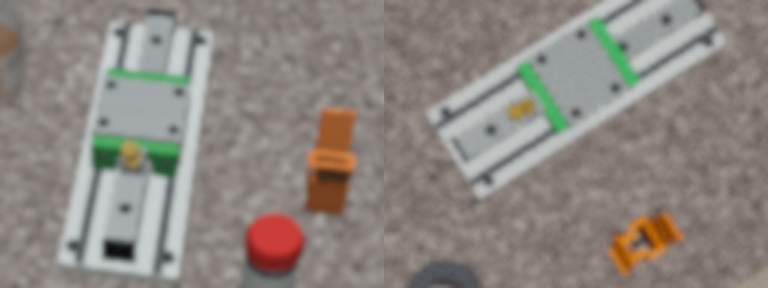

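drive_tool:
  steps:
    - {"translation":[0,0,0],"angular":[0,0,-0.93],"gripper":1}
    - {"translation":[0,0,0],"angular":[0,0,-0.92],"gripper":1}
    - {"translation":[0.84,-0.65,0],"angular":[0,0,0],"gripper":1}
    - {"translation":[0.84,-0.65,0],"angular":[0,0,0],"gripper":1}
    - {"translation":[0.84,-0.65,0],"angular":[0,0,0],"gripper":1}
    - {"translation":[0.84,-0.65,0],"angular":[0,0,0],"gripper":1}
    - {"translation":[0.84,-0.65,0],"angular":[0,0,0],"gripper":1}
    - {"translation":[0.84,-0.65,0],"angular":[0,0,0],"gripper":1}

```text
t: 1.1
tool_pos: [0.2703, -0.3586, 0.2307]
tool_rot: [-3.023, -0.853, -0.0]
contact_force: [0.9, -0.3, -0.2]
opening: 0.0853
grip_force: 0.0
```

```bash
cat > go.py <<'E'
from h import *
def ry(yaw): # tool down, y_tool at yaw (deg)
    a=np.radians(yaw); y=np.array([np.cos(a),np.sin(a),0]); z=np.array([0,0,-1.]); return np.stack([np.cross(y,z),y,z],1)
def delta(goal=None,Rg=None):
    o=ctrl.get_obs(); R=Ro.from_rotvec(o["tool_rot"]).as_matrix(); p=o["tool_pos"]
    print("t",round(o["t"],2),"p",p.round(4),"yyaw",np.degrees(np.arctan2(R[1,1],R[0,1])).round(2),"z",R[:,2].round(3),"F",np.round(o["contact_force"],1),"open",round(o["opening"],4),"grip",round(o["grip_force"],1),"q",o["q"].round(2))
    if Rg is not None:
        print("rot units (cur tool axes)",(np.degrees(Ro.from_matrix(R.T@Rg).as_rotvec())/8).round(3))
    if goal is not None:
        print("trans units cur axes",(R.T@(np.array(goal)-p)/.04).round(3), "" if Rg is None else ("goal axes",(Rg.T@(np.array(goal)-p)/.04).round(3)))
E
python3 - <<'E'
from go import *
from m import *
D=pickle.load(open("pics/a.pkl","rb"))
from scipy.optimize import minimize
T=D["top"]
for n in D:
    P=pts(D[n]); p=P[(D[n]["depth"]>0)]
    p=p[(np.hypot(p[:,0]-.589,p[:,1]-.233)<.16)]
    for th in (31.,32.,33.):
        a=np.radians(th); ex=np.array([np.cos(a),np.sin(a)]); ey=np.array([-ex[1],ex[0]])
        X=(p[:,:2]-[.589,.233])@ex; Y=(p[:,:2]-[.589,.233])@ey
        car=(p[:,2]>.046)&(p[:,2]<.054)&(abs(Y)<.06)&(abs(X)<.05)
        side=[]
        for lo,hi in ((-.035,-.01),(-.01,.01),(.01,.03)):
            k=car&(Y>lo)&(Y<hi); side.append((np.percentile(X[k],2).round(4),np.percentile(X[k],98).round(4)))
        e=[]
        for lo,hi in ((-.03,-.015),(.015,.03)):
            k=car&(X>lo)&(X<hi); e.append((np.percentile(Y[k],2).round(4),np.percentile(Y[k],98).round(4)))
        rail=(p[:,2]>.030)&(p[:,2]<.038)&(abs(X)<.03)
        r=[(np.median(X[rail&(Y>lo)&(Y<hi)]).round(4)) for lo,hi in ((-.115,-.085),(-.085,-.055),(.07,.09),(.09,.115))]
        print(n,th,"sides",[tuple(map(float,s)) for s in side],"ends",[tuple(map(float,s)) for s in e],"rail",[float(v) for v in r])
for n,u in (("corner",(410,211)),):
    print(onz(T,*u,0))
delta()
E
```

```text
scene 31.0 sides [(-0.0322, 0.0341), (-0.0327, 0.0338), (-0.0331, 0.0342)] ends [(-0.0367, 0.0441), (-0.0347, 0.0457)] rail [0.0019, 0.0009, -0.0004, -0.0009]
scene 32.0 sides [(-0.0326, 0.0339), (-0.0328, 0.0339), (-0.0328, 0.0346)] ends [(-0.037, 0.0446), (-0.035, 0.0454)] rail [0.0002, -0.0004, 0.001, 0.0008]
scene 33.0 sides [(-0.0331, 0.0337), (-0.0329, 0.034), (-0.0325, 0.035)] ends [(-0.0361, 0.045), (-0.0355, 0.0443)] rail [-0.0014, -0.0017, 0.0023, 0.0026]
top 31.0 sides [(-0.0326, 0.033), (-0.0334, 0.0334), (-0.0336, 0.0331)] ends [(-0.0387, 0.0409), (-0.0377, 0.0419)] rail [0.0018, 0.0012, -0.0013, -0.001]
top 32.0 sides [(-0.0331, 0.0326), (-0.0335, 0.0334), (-0.0333, 0.0335)] ends [(-0.0384, 0.0414), (-0.0381, 0.041)] rail [0.0001, -0.0, 0.0004, 0.0007]
top 33.0 sides [(-0.0336, 0.0325), (-0.0335, 0.0339), (-0.0329, 0.0336)] ends [(-0.0381, 0.0419), (-0.0388, 0.0405)] rail [-0.0014, -0.0012, 0.0019, 0.0025]
[ 0.5115561 -0.1024158  0.       ]
t 1.1 p [ 0.2703 -0.3586  0.2307] yyaw -58.5 z [-0.     0.001 -1.   ] F [ 0.9 -0.3 -0.2] open 0.0853 grip 0.0 q [-1.09 -0.39  2.    0.    1.53 -0.07]
```

drive_tool:
  steps:
    - {"translation":[0.84,-0.65,0],"angular":[0,0,0],"gripper":1}
    - {"translation":[0.84,-0.65,0],"angular":[0,0,0],"gripper":1}
    - {"translation":[0.84,-0.65,0],"angular":[0,0,0],"gripper":1}
    - {"translation":[0.84,-0.65,0],"angular":[0,0,0],"gripper":1}
    - {"translation":[0.84,-0.65,0],"angular":[0,0,0],"gripper":1}
    - {"translation":[0.84,-0.65,0],"angular":[0,0,0],"gripper":1}
    - {"translation":[0.73,-0.67,0.2],"angular":[0,0,0],"gripper":1}
    - {"translation":[0.73,-0.67,0.2],"angular":[0,0,0],"gripper":1}

```text
t: 2.1
tool_pos: [0.3822, -0.0442, 0.2149]
tool_rot: [3.023, 0.853, 0.0]
contact_force: [0.4, 0.0, 0.4]
opening: 0.0854
grip_force: 0.0
```

drive_tool:
  steps:
    - {"translation":[0.73,-0.67,0.2],"angular":[0,0,0],"gripper":1}
    - {"translation":[0.73,-0.67,0.2],"angular":[0,0,0],"gripper":1}
    - {"translation":[0.73,-0.67,0.2],"angular":[0,0,0],"gripper":1}
    - {"translation":[0.73,-0.67,0.2],"angular":[0,0,0],"gripper":1}
    - {"translation":[0.73,-0.67,0.2],"angular":[0,0,0],"gripper":1}
    - {"translation":[0.73,-0.67,0.2],"angular":[0,0,0],"gripper":1}

```text
t: 2.85
tool_pos: [0.4473, 0.1844, 0.1666]
tool_rot: [3.023, 0.854, -0.001]
contact_force: [1.1, 0.1, 0.8]
opening: 0.0853
grip_force: 0.0
```

```bash
python3 - <<'E'
from go import *
delta([.4455,.1850,.052],ry(-58.2))
D=grab("c")
a=np.hstack([cv2.resize(D[n]["color"][v-70:v+70,u-70:u+70,::-1],(392,392),interpolation=cv2.INTER_CUBIC) for n,u,v in (("scene",330,140),("top",310,225))]); cv2.imwrite("pics/c.png",a)
E
```

```text
t 2.85 p [0.4473 0.1844 0.1666] yyaw -58.46 z [-0. -0. -1.] F [1.1 0.1 0.8] open 0.0853 grip 0.0 q [ 0.24 -0.25  2.   -0.    1.39  1.26]
rot units (cur tool axes) [-0.     0.004 -0.033]
trans units cur axes [-0.03  -0.037  2.865] ('goal axes', array([-0.031, -0.037,  2.865]))
```

View pics/c.png

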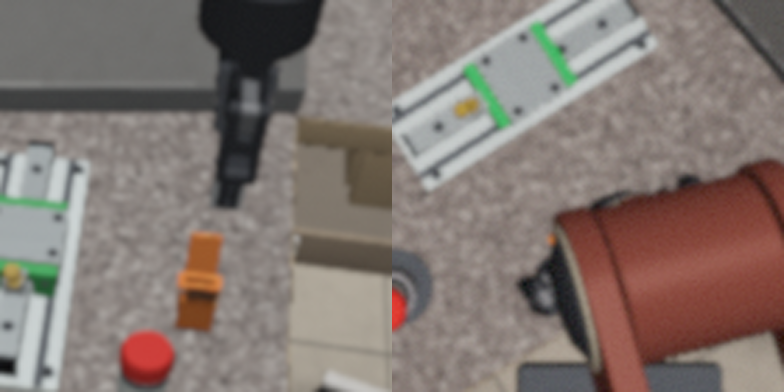

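The scene crop shows the fingers at (228,190), straight above the clip at (200,280). In the top crop the arm hides the clip. I'll descend and squeeze.

drive_tool:
  steps:
    - {"translation":[-0.03,-0.04,0.7],"angular":[0,0,0],"gripper":1}
    - {"translation":[0,0,0.7],"angular":[0,0,0],"gripper":1}
    - {"translation":[0,0,0.7],"angular":[0,0,0],"gripper":1}
    - {"translation":[0,0,0.7],"angular":[0,0,0],"gripper":1}
    - {"translation":[0,0,0],"angular":[0,0,0],"gripper":0.6}
    - {"translation":[0,0,0],"angular":[0,0,0],"gripper":0.5}
    - {"translation":[0,0,0],"angular":[0,0,0],"gripper":0.4}
    - {"translation":[0,0,0],"angular":[0,0,0],"gripper":0.3}
  force: 40

```text
t: 3.95
tool_pos: [0.4495, 0.1864, 0.0614]
tool_rot: [-3.02, -0.851, -0.015]
contact_force: [-3.8, 5.6, 14.1]
opening: 0.032
grip_force: 38.4
```

drive_tool:
  steps:
    - {"translation":[0,0,0],"angular":[0,0,0],"gripper":0.2}
    - {"translation":[0,0,0],"angular":[0,0,0],"gripper":0.2}
    - {"translation":[0,0,0],"angular":[0,0,0],"gripper":0.2}
    - {"translation":[0,0,0],"angular":[0,0,0],"gripper":0.2}

```text
t: 4.45
tool_pos: [0.4495, 0.1864, 0.0614]
tool_rot: [-3.02, -0.851, -0.016]
contact_force: [-3.6, 3.8, 13.3]
opening: 0.0325
grip_force: 38.3
```

drive_tool:
  steps:
    - {"translation":[0,0,-0.5],"angular":[0,0,0],"gripper":0.2}
    - {"translation":[0,0,-1],"angular":[0,0,0],"gripper":0.2}
    - {"translation":[0,0,-1],"angular":[0,0,0],"gripper":0.2}
    - {"translation":[0,0,0],"angular":[0,0,0],"gripper":0.2}

```text
t: 4.95
tool_pos: [0.449, 0.1845, 0.1617]
tool_rot: [3.023, 0.853, 0.018]
contact_force: [-0.9, 1.1, 0.1]
opening: 0.0324
grip_force: 39.2
```

```bash
python3 - <<'E'
from go import *
from m import *
delta()
D=grab("d")
S=D["scene"]
a=cv2.resize(S["color"][90:200,240:400,::-1],(800,550),interpolation=cv2.INTER_CUBIC); cv2.imwrite("pics/d.png",a)
E
```

```text
t 4.95 p [0.449  0.1845 0.1617] yyaw -58.48 z [ 0.011  0.003 -1.   ] F [-0.9  1.1  0.1] open 0.0324 grip 39.2 q [ 0.24 -0.25  2.01 -0.    1.37  1.26]
```

View pics/d.png

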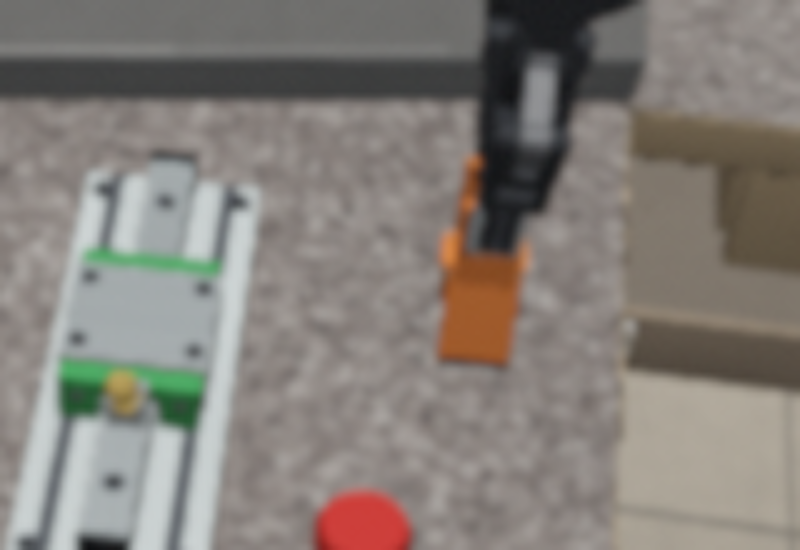

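The clip is held, with its pin at (484,250) and the fingertip at (494,240). I'll carry it over behind the carriage and turn it 90°.

drive_tool:
  steps:
    - {"translation":[0.73,0.45,0],"angular":[0,0,0],"gripper":0.2}
    - {"translation":[0.73,0.45,0],"angular":[0,0,0],"gripper":0.2}
    - {"translation":[0.73,0.45,0],"angular":[0,0,0],"gripper":0.2}
    - {"translation":[0.73,0.45,0],"angular":[0,0,0],"gripper":0.2}
    - {"translation":[0.73,0.45,0],"angular":[0,0,0],"gripper":0.2}
    - {"translation":[0,0,0],"angular":[0,0,-0.94],"gripper":0.2}
    - {"translation":[0,0,0],"angular":[0,0,-0.94],"gripper":0.2}
    - {"translation":[0,0,0],"angular":[0,0,-0.94],"gripper":0.2}

```text
t: 6.05
tool_pos: [0.6161, 0.1831, 0.1531]
tool_rot: [-2.794, -1.434, 0.005]
contact_force: [0.1, 0.2, -0.1]
opening: 0.0319
grip_force: 39.2
```

drive_tool:
  steps:
    - {"translation":[0,0,0],"angular":[0,0,-0.94],"gripper":0.2}
    - {"translation":[0,0,0],"angular":[0,0,-0.94],"gripper":0.2}
    - {"translation":[0,0,0],"angular":[0,0,-0.94],"gripper":0.2}
    - {"translation":[0,0,0],"angular":[0,0,-0.94],"gripper":0.2}
    - {"translation":[0,0,0],"angular":[0,0,-0.94],"gripper":0.2}
    - {"translation":[0,0,0],"angular":[0,0,-0.94],"gripper":0.2}
    - {"translation":[0,0,0],"angular":[0,0,-0.94],"gripper":0.2}
    - {"translation":[0,0,0],"angular":[0,0,-0.94],"gripper":0.2}

```text
t: 7.05
tool_pos: [0.616, 0.1832, 0.1532]
tool_rot: [-1.698, -2.64, 0.004]
contact_force: [0.5, -0.7, -0.1]
opening: 0.032
grip_force: 39.2
```

drive_tool:
  steps:
    - {"translation":[0,0,0],"angular":[0,0,-0.96],"gripper":0.2}
    - {"translation":[0,0,0],"angular":[0,0,0],"gripper":0.2}
    - {"translation":[0,0,0],"angular":[0,0,0],"gripper":0.2}

```text
t: 7.42
tool_pos: [0.6166, 0.1833, 0.1543]
tool_rot: [-1.527, -2.744, 0.002]
contact_force: [-0.0, -0.2, -0.6]
opening: 0.0323
grip_force: 39.2
```

```bash
cat > clipm.py <<'E'
from go import *
from m import *
a=np.radians(31.9); EX=np.array([np.cos(a),np.sin(a)]); EY=np.array([-EX[1],EX[0]])
def frame(p): q=(p[:,:2]-[.589,.233]); return q@EX,q@EY
def look(tag):
    delta([.6194,.184,.14],ry(31.9))
    D=grab(tag)
    o=ctrl.get_obs()
    print("tcp in axis frame",[v.round(4) for v in frame(o["tool_pos"][None])])
    for n in D:
        im=D[n]; M=masks(im); P=pts(im); ok=im["depth"]>0
        h=cv2.cvtColor(im["color"],cv2.COLOR_RGB2HSV).astype(int); om=(h[...,0]>=4)&(h[...,0]<=18)&(h[...,1]>150)&(h[...,2]>50)
        p=P[om&ok]; X,Y=frame(p); k=(abs(X)<.05)&(Y<-.02)&(Y>-.13)&(p[:,2]<.3)
        if k.sum()>5: print(n,"clip n",k.sum(),"X",np.percentile(X[k],[2,98]).round(4),"Y",np.percentile(Y[k],[1,5,95,99]).round(4),"z",np.percentile(p[k,2],[2,98]).round(4))
        p=P[ok]; X,Y=frame(p); c=(p[:,2]>.045)&(p[:,2]<.054)&(abs(X)<.03)&(abs(Y)<.055)
        g=P[M["green"]&ok]; gx,gy=frame(g); gt=(g[:,2]>.044)&(gy<0)
        print(n,"car ends Y",np.percentile(Y[c&(abs(X)>.012)],[2,98]).round(4),"greenrear Y",np.percentile(gy[gt],[2,50,98]).round(4) if gt.sum() else None)
    return D
E
python3 - <<'E'
from clipm import *
D=look("e")
a=np.hstack([cv2.resize(D[n]["color"][v-70:v+70,u-70:u+70,::-1],(392,392),interpolation=cv2.INTER_CUBIC) for n,u,v in (("scene",280,130),("top",305,165))]); cv2.imwrite("pics/e.png",a)
E
```

```text
t 7.42 p [0.6166 0.1833 0.1543] yyaw 31.81 z [-0.002 -0.    -1.   ] F [-0.  -0.2 -0.6] open 0.0323 grip 39.2 q [ 0.17  0.15  1.64 -0.    1.35 -0.38]
rot units (cur tool axes) [-0.011 -0.004 -0.011]
trans units cur axes [-0.022  0.07   0.357] ('goal axes', array([-0.022,  0.069,  0.358]))
tcp in axis frame [array([-0.0026]), array([-0.0569])]
scene clip n 219 X [-0.0309  0.0122] Y [-0.0704 -0.0686 -0.0398 -0.0387] z [0.1121 0.1758]
scene car ends Y [-0.0361  0.0448] greenrear Y None
top clip n 7 X [-0.0025  0.004 ] Y [-0.0457 -0.0454 -0.0425 -0.0422] z [0.1306 0.1363]
top car ends Y [-0.0382  0.0415] greenrear Y [-0.0396 -0.0352 -0.032 ]
```

View pics/e.png

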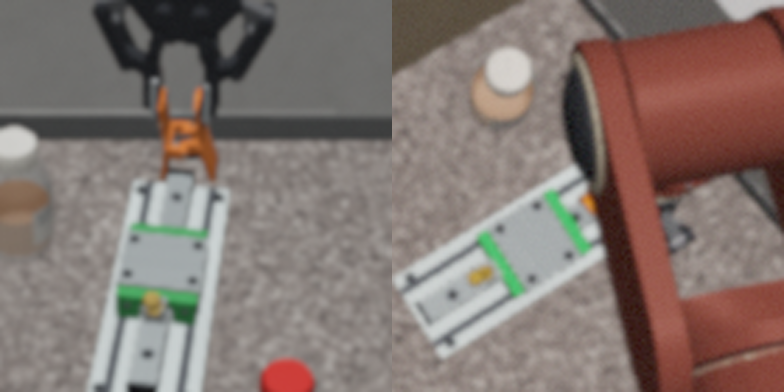

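```bash
python3 - <<'E'
from clipm import *
D=pickle.load(open("pics/e.pkl","rb"))
im=D["scene"];P=pts(im);h=cv2.cvtColor(im["color"],cv2.COLOR_RGB2HSV).astype(int)
om=(h[...,0]>=4)&(h[...,0]<=18)&(h[...,1]>150)&(h[...,2]>50)&(im["depth"]>0)
X,Y=frame(P[om]);z=P[om][:,2];k=(abs(X)<.05)&(Y<-.02)&(Y>-.13)
X,Y,z=X[k],Y[k],z[k]
for lo in np.arange(.105,.19,.006):
    m=(z>=lo)&(z<lo+.006)
    if m.sum(): print(round(lo,3),m.sum(),np.sort(X[m])[[0,len(X[m])//4,len(X[m])//2,3*len(X[m])//4,-1]].round(4),"Y",np.median(Y[m]).round(4),Y[m].min().round(4),Y[m].max().round(4))
# fingers: dark points near
d=(im["color"].max(2)<75)&(im["depth"]>0); p=P[d];X,Y=frame(p);k=(abs(X+.003)<.05)&(abs(Y+.057)<.02)&(p[:,2]>.14)&(p[:,2]<.21)
for lo in np.arange(.145,.21,.01):
    m=k&(p[:,2]>=lo)&(p[:,2]<lo+.01)
    if m.sum(): 
        a=X[m]; print("f",round(lo,3),m.sum(),a[a<-.003].round(3)[:0],[np.percentile(q,[5,50,95]).round(4).tolist() for q in (a[a<-.003],a[a>-.003]) if len(q)],np.median(Y[m]).round(4))
E
```

```text
0.105 3 [-0.0322 -0.0322 -0.0307 -0.0306 -0.0306] Y -0.0437 -0.0496 -0.0427
0.111 9 [-0.0318 -0.0313 -0.0304 -0.0299 -0.028 ] Y -0.0466 -0.0584 -0.0421
0.117 10 [-0.0297 -0.029  -0.0282 -0.0277  0.006 ] Y -0.0493 -0.0597 -0.0417
0.123 23 [-0.0276 -0.026  -0.0138 -0.0016  0.0059] Y -0.0446 -0.07 -0.038
0.129 57 [-0.0255 -0.0138 -0.0085 -0.0031  0.0062] Y -0.0452 -0.0698 -0.0381
0.135 53 [-0.0244 -0.0178 -0.0109  0.0038  0.0067] Y -0.0512 -0.071 -0.0387
0.141 13 [-0.0224 -0.0217  0.0056  0.0066  0.009 ] Y -0.0444 -0.0558 -0.0427
0.147 9 [-0.0216 -0.0195  0.0068  0.0078  0.0091] Y -0.044 -0.0559 -0.0409
0.153 10 [-0.0215 -0.0194  0.0071  0.0079  0.009 ] Y -0.0439 -0.0507 -0.0412
0.159 6 [-0.0176 -0.0173  0.0092  0.0111  0.0113] Y -0.0425 -0.0434 -0.0398
0.165 5 [0.0091 0.0093 0.0095 0.0114 0.0117] Y -0.0437 -0.0453 -0.0421
0.171 18 [-0.018  -0.0163  0.0102  0.0112  0.0128] Y -0.0508 -0.0595 -0.0409
0.177 3 [-0.0175 -0.0175  0.0126  0.0127  0.0127] Y -0.0509 -0.0533 -0.0504
f 0.165 20 [] [[-0.0311, -0.029, -0.0268], [0.0211, 0.0234, 0.0257]] -0.05
f 0.175 21 [] [[-0.0309, -0.0285, -0.0262], [0.0211, 0.0234, 0.0257]] -0.05
f 0.185 17 [] [[-0.0305, -0.0292, -0.0261], [0.0134, 0.0234, 0.0258]] -0.0503
f 0.195 58 [] [[-0.0455, -0.0301, -0.0217], [0.0152, 0.0248, 0.04]] -0.0455
f 0.205 72 [] [[-0.047, -0.0332, -0.0251], [0.0159, 0.0286, 0.0418]] -0.0454
```

In the scene crop the clip is held squeezed but rolled about 8° in the pads: the left jaw is vertical at (165,170) and the right one slants out to (212,175). I'll tilt the tool to make it upright and measure again.

drive_tool:
  steps:
    - {"translation":[0,0,0],"angular":[-0.5,0,0],"gripper":0.2}
    - {"translation":[0,0,0],"angular":[-0.5,0,0],"gripper":0.2}
    - {"translation":[0,0,0],"angular":[0,0,0],"gripper":0.2}

```text
t: 7.9
tool_pos: [0.6163, 0.183, 0.1551]
tool_rot: [1.491, 2.682, 0.186]
contact_force: [0.9, 0.0, -0.4]
opening: 0.032
grip_force: 39.2
```

```bash
cat > prof.py <<'E'
from clipm import *
def prof(D):
    im=D["scene"];P=pts(im);h=cv2.cvtColor(im["color"],cv2.COLOR_RGB2HSV).astype(int)
    om=(h[...,0]>=4)&(h[...,0]<=18)&(h[...,1]>150)&(h[...,2]>50)&(im["depth"]>0)
    X,Y=frame(P[om]);z=P[om][:,2];k=(abs(X)<.05)&(Y<-.02)&(Y>-.13)
    X,Y,z=X[k],Y[k],z[k]
    for lo in np.arange(.0,.19,.006):
        m=(z>=lo)&(z<lo+.006)
        if m.sum()>2:
            a=X[m]; c=(a.min()+a.max())/2
            print(round(lo,3),m.sum(),"L",a.min().round(4),np.median(a[a<=c]).round(4),"R",np.median(a[a>c]).round(4),a.max().round(4),"Y",Y[m].min().round(4),Y[m].max().round(4))
E
python3 - <<'E'
from prof import *
D=look("f"); prof(D)
E
```

```text
t 7.9 p [0.6163 0.183  0.1551] yyaw 31.85 z [ 0.117  0.073 -0.99 ] F [ 0.9  0.  -0.4] open 0.032 grip 39.2 q [ 0.15  0.07  1.73  0.06  1.22 -0.42]
rot units (cur tool axes) [ 0.992 -0.002 -0.006]
trans units cur axes [-0.02   0.027  0.384] ('goal axes', array([-0.02 ,  0.08 ,  0.376]))
tcp in axis frame [array([-0.0023]), array([-0.057])]
scene clip n 188 X [-0.0238  0.0107] Y [-0.0711 -0.0686 -0.0399 -0.0375] z [0.1139 0.1756]
scene car ends Y [-0.0363  0.0451] greenrear Y None
top clip n 63 X [-0.0252  0.0142] Y [-0.0567 -0.0541 -0.0428 -0.0215] z [0.1097 0.2616]
top car ends Y [-0.0383  0.042 ] greenrear Y [-0.0396 -0.0352 -0.0318]
0.108 3 L -0.0248 -0.0248 R -0.0237 -0.0236 Y -0.0536 -0.0434
0.114 4 L -0.0253 -0.025 R -0.0235 -0.0234 Y -0.0546 -0.0418
0.12 7 L -0.0232 -0.0225 R 0.0117 0.0128 Y -0.0489 -0.0409
0.126 34 L -0.0229 -0.0136 R 0.0045 0.0109 Y -0.0704 -0.0373
0.132 79 L -0.0213 -0.0113 R 0.0016 0.011 Y -0.0728 -0.036
0.138 16 L -0.0201 -0.0179 R 0.0071 0.0089 Y -0.066 -0.0429
0.144 6 L -0.02 -0.0197 R 0.0091 0.0092 Y -0.0461 -0.0428
0.15 9 L -0.0197 -0.0176 R 0.0081 0.009 Y -0.0455 -0.043
0.156 6 L -0.0193 -0.0183 R 0.008 0.0092 Y -0.0455 -0.0411
0.162 3 L 0.0072 0.0072 R 0.0092 0.0094 Y -0.0446 -0.0418
0.168 8 L -0.0212 -0.0196 R 0.0094 0.0099 Y -0.0617 -0.0437
0.174 11 L -0.0205 -0.0199 R 0.0088 0.0098 Y -0.0592 -0.0426
```

drive_tool:
  steps:
    - {"translation":[0,0.15,0.02],"angular":[0,0,0],"gripper":0.2}
    - {"translation":[0,-0.06,0.43],"angular":[0,0,0],"gripper":0.2}
    - {"translation":[0,-0.06,0.43],"angular":[0,0,0],"gripper":0.2}
    - {"translation":[0,-0.06,0.43],"angular":[0,0,0],"gripper":0.2}
    - {"translation":[0,0,0],"angular":[0,0,0],"gripper":0.2}

```text
t: 8.62
tool_pos: [0.6202, 0.1863, 0.0997]
tool_rot: [1.492, 2.686, 0.182]
contact_force: [0.9, 0.2, -1.1]
opening: 0.0322
grip_force: 39.2
```

```bash
python3 - <<'E'
from prof import *
D=look("g"); prof(D)
cv2.imwrite("pics/g.png",cv2.resize(D["scene"]["color"][100:190,215:335,::-1],(800,600),interpolation=cv2.INTER_CUBIC))
E
```

```text
t 8.62 p [0.6202 0.1863 0.0997] yyaw 31.9 z [ 0.113  0.073 -0.991] F [ 0.9  0.2 -1.1] open 0.0322 grip 39.2 q [ 0.15  0.14  1.75  0.06  1.13 -0.43]
rot units (cur tool axes) [ 0.962 -0.016  0.001]
trans units cur axes [-0.036  0.087 -1.005] ('goal axes', array([-0.038, -0.049, -1.008]))
tcp in axis frame [array([0.0036]), array([-0.0569])]
scene clip n 134 X [-0.0181  0.0162] Y [-0.0713 -0.0691 -0.0396 -0.0384] z [0.0637 0.1193]
scene car ends Y [-0.0422  0.0455] greenrear Y None
top clip n 26 X [-0.0009  0.0204] Y [-0.055  -0.0522 -0.0429 -0.0426] z [0.0592 0.1247]
top car ends Y [-0.0397  0.0414] greenrear Y [-0.0397 -0.0352 -0.0319]
0.06 5 L -0.019 -0.0186 R -0.0165 -0.0163 Y -0.0468 -0.0405
0.066 8 L -0.018 -0.0163 R 0.0174 0.0184 Y -0.052 -0.0421
0.072 29 L -0.0161 -0.0063 R 0.0045 0.0145 Y -0.0704 -0.0386
0.078 50 L -0.0156 -0.006 R 0.0057 0.015 Y -0.0718 -0.0377
0.084 10 L -0.0155 -0.0134 R 0.0124 0.0147 Y -0.0655 -0.0409
0.09 5 L -0.0152 -0.0141 R 0.0127 0.0129 Y -0.0561 -0.0431
0.096 4 L -0.0129 -0.0128 R 0.0128 0.0128 Y -0.0438 -0.0423
0.102 3 L -0.0128 -0.0127 R 0.0131 0.0131 Y -0.0447 -0.0415
0.114 16 L -0.0158 -0.0147 R 0.0149 0.0157 Y -0.0579 -0.0412
```

View pics/g.png

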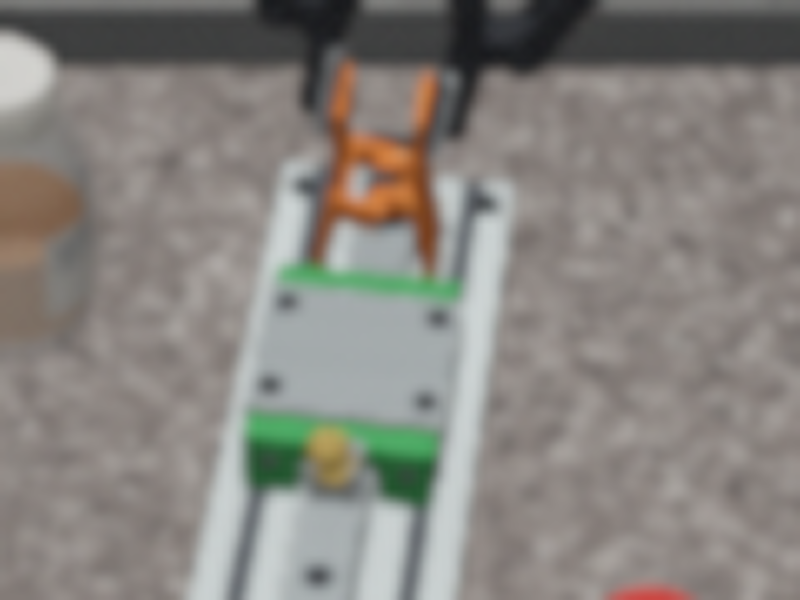

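The scene crop shows the clip upright over the rail, with its jaws at (320,240) and (430,250) either side of it and the carriage cap just in front at y≈270. I'll lower it onto the rail.

drive_tool:
  steps:
    - {"translation":[0,-0.03,0.2],"angular":[0,0,0],"gripper":0.2}
    - {"translation":[0,-0.03,0.2],"angular":[0,0,0],"gripper":0.2}
    - {"translation":[0,-0.03,0.2],"angular":[0,0,0],"gripper":0.2}
    - {"translation":[0,0,0.05],"angular":[0,0,0],"gripper":0.2}
    - {"translation":[0,0,0],"angular":[0,0,0],"gripper":0.2}

```text
t: 9.35
tool_pos: [0.6227, 0.1865, 0.0789]
tool_rot: [1.489, 2.682, 0.187]
contact_force: [-4.7, -1.2, 9.7]
opening: 0.0322
grip_force: 42.5
```

```bash
python3 - <<'E'
from prof import *
D=look("i"); prof(D)
E
```

```text
t 9.35 p [0.6227 0.1865 0.0789] yyaw 31.94 z [ 0.118  0.073 -0.99 ] F [-4.7 -1.2  9.7] open 0.0322 grip 42.5 q [ 0.15  0.17  1.76  0.06  1.09 -0.43]
rot units (cur tool axes) [0.999 0.003 0.005]
trans units cur axes [-0.01   0.109 -1.528] ('goal axes', array([-0.01 , -0.104, -1.529]))
tcp in axis frame [array([0.0041]), array([-0.0573])]
scene clip n 102 X [-0.0143  0.0177] Y [-0.0715 -0.0685 -0.0401 -0.0385] z [0.0465 0.0993]
scene car ends Y [-0.0428  0.0453] greenrear Y None
top clip n 21 X [0.0008 0.0209] Y [-0.0511 -0.05   -0.0429 -0.0429] z [0.0408 0.0982]
top car ends Y [-0.0391  0.0414] greenrear Y [-0.0391 -0.0356 -0.0319]
0.048 14 L -0.0144 -0.0057 R 0.0079 0.0194 Y -0.0716 -0.0402
0.054 45 L -0.0138 -0.0036 R 0.0066 0.017 Y -0.0695 -0.0384
0.06 15 L -0.0117 -0.0081 R 0.013 0.017 Y -0.0675 -0.0421
0.066 4 L -0.0115 -0.0113 R 0.0143 0.0143 Y -0.0564 -0.0427
0.078 4 L -0.0113 -0.0111 R 0.015 0.015 Y -0.0439 -0.0413
0.096 14 L -0.0137 -0.0124 R 0.016 0.0178 Y -0.0627 -0.0424
```

drive_tool:
  steps:
    - {"translation":[0,-0.04,0],"angular":[0,0,0],"gripper":0.2}
    - {"translation":[0,-0.03,0],"angular":[0,0,0],"gripper":0.2}
    - {"translation":[0,0,0],"angular":[0,0,0],"gripper":0.2}

```text
t: 9.82
tool_pos: [0.622, 0.186, 0.079]
tool_rot: [1.488, 2.679, 0.194]
contact_force: [-0.2, 2.6, 4.8]
opening: 0.0319
grip_force: 39.5
```

```bash
python3 - <<'E'
from prof import *
D=look("j"); prof(D)
E
```

```text
t 9.82 p [0.622 0.186 0.079] yyaw 31.91 z [ 0.123  0.075 -0.99 ] F [-0.2  2.6  4.8] open 0.0319 grip 39.5 q [ 0.15  0.16  1.77  0.06  1.08 -0.43]
rot units (cur tool axes) [1.038e+00 7.000e-03 1.000e-03]
trans units cur axes [-0.009  0.141 -1.52 ] ('goal axes', array([-0.007, -0.081, -1.525]))
tcp in axis frame [array([0.0032]), array([-0.0574])]
scene clip n 100 X [-0.0145  0.0172] Y [-0.0701 -0.0677 -0.0398 -0.0381] z [0.0438 0.0996]
scene car ends Y [-0.0423  0.0454] greenrear Y None
top clip n 28 X [-0.001  0.021] Y [-0.0552 -0.0523 -0.0429 -0.0423] z [0.0362 0.0974]
top car ends Y [-0.0389  0.042 ] greenrear Y [-0.0392 -0.0353 -0.0318]
0.042 3 L -0.0164 -0.0161 R 0.0201 0.0201 Y -0.0531 -0.047
0.048 7 L -0.0143 -0.0119 R -0.0031 0.0024 Y -0.0657 -0.042
0.054 48 L -0.0143 -0.0042 R 0.0077 0.0172 Y -0.07 -0.0381
0.06 16 L -0.0137 -0.0091 R 0.014 0.0172 Y -0.0629 -0.0376
0.066 5 L -0.0111 -0.0111 R 0.0137 0.015 Y -0.0519 -0.0441
0.072 4 L -0.0112 -0.011 R 0.0143 0.0151 Y -0.0503 -0.0427
0.078 4 L 0.0134 0.0134 R 0.0151 0.0153 Y -0.0494 -0.0421
0.096 8 L -0.0145 -0.0138 R 0.0154 0.016 Y -0.0583 -0.0423
```

drive_tool:
  steps:
    - {"translation":[0,0,0.08],"angular":[0,0,0],"gripper":0.2}
    - {"translation":[0,0,0],"angular":[0,0,0],"gripper":0.45}
    - {"translation":[0,0,0],"angular":[0,0,0],"gripper":0.55}
    - {"translation":[0,0,0],"angular":[0,0,0],"gripper":0.65}
    - {"translation":[0,0,0],"angular":[0,0,0],"gripper":1}
    - {"translation":[0,0,0],"angular":[0,0,0],"gripper":1}
    - {"translation":[0,0,0],"angular":[0,0,0],"gripper":1}
  force: 20

```text
t: 10.8
tool_pos: [0.6203, 0.1855, 0.0733]
tool_rot: [1.489, 2.683, 0.187]
contact_force: [-0.4, -0.6, -0.4]
opening: 0.0854
grip_force: 0.0
```

```bash
python3 - <<'E'
from prof import *
D=look("k"); prof(D)
E
```

```text
t 10.8 p [0.6203 0.1855 0.0733] yyaw 31.92 z [ 0.118  0.074 -0.99 ] F [-0.4 -0.6 -0.4] open 0.0854 grip 0.0 q [ 0.15  0.17  1.77  0.06  1.08 -0.43]
rot units (cur tool axes) [ 0.999 -0.001  0.003]
trans units cur axes [-0.019  0.194 -1.657] ('goal axes', array([-0.019, -0.038, -1.668]))
tcp in axis frame [array([0.0015]), array([-0.0569])]
scene clip n 100 X [-0.0195  0.0204] Y [-0.0703 -0.0663 -0.0402 -0.0384] z [0.0514 0.0969]
scene car ends Y [-0.0394  0.0451] greenrear Y None
top clip n 15 X [-0.0013  0.0199] Y [-0.0501 -0.0501 -0.0429 -0.0426] z [0.0554 0.0953]
top car ends Y [-0.0384  0.0411] greenrear Y [-0.039  -0.0353 -0.0321]
0.048 13 L -0.0096 -0.0071 R 0.0072 0.0118 Y -0.0703 -0.0402
0.054 36 L -0.0127 -0.006 R 0.0045 0.012 Y -0.0704 -0.0382
0.06 19 L -0.0146 -0.0123 R 0.0121 0.014 Y -0.0661 -0.0393
0.066 5 L -0.0154 -0.0154 R 0.0148 0.0152 Y -0.0597 -0.0445
0.072 6 L -0.017 -0.017 R 0.0158 0.0172 Y -0.0539 -0.0424
0.078 4 L -0.0194 -0.0189 R 0.0173 0.0174 Y -0.0611 -0.0426
0.084 5 L 0.0173 0.0179 R 0.0196 0.0196 Y -0.0482 -0.0425
0.09 8 L -0.0217 -0.0215 R 0.0193 0.0201 Y -0.0541 -0.0427
0.096 4 L 0.019 0.019 R 0.0206 0.0211 Y -0.0541 -0.0475
```

drive_tool:
  steps:
    - {"translation":[0,0,-0.5],"angular":[0,0,0],"gripper":1}
    - {"translation":[0,0,-1],"angular":[0,0,0],"gripper":1}
    - {"translation":[0,0,-1],"angular":[0,0,0],"gripper":1}
    - {"translation":[0,0,-0.7],"angular":[0.5,0,0],"gripper":1}
    - {"translation":[0,0,0],"angular":[0.5,0,0],"gripper":1}
    - {"translation":[0,0,0],"angular":[0,0,0],"gripper":1}

```text
t: 11.65
tool_pos: [0.6062, 0.1764, 0.2022]
tool_rot: [1.523, 2.745, 0.003]
contact_force: [0.4, -0.3, -0.5]
opening: 0.0853
grip_force: 0.0
```

```bash
python3 - <<'E'
from go import *
delta([.3932,.3525,.21],ry(31.9))
E
```

```text
t 11.65 p [0.6062 0.1764 0.2022] yyaw 31.94 z [ 0.003  0.001 -1.   ] F [ 0.4 -0.3 -0.5] open 0.0853 grip 0.0 q [ 0.17  0.08  1.63  0.    1.43 -0.39]
rot units (cur tool axes) [0.021 0.007 0.005]
trans units cur axes [ 6.553 -2.189 -0.209] ('goal axes', array([ 6.551, -2.194, -0.196]))
```

drive_tool:
  steps:
    - {"translation":[0.82,-0.27,-0.03],"angular":[0,0,0],"gripper":1}
    - {"translation":[0.82,-0.27,-0.03],"angular":[0,0,0],"gripper":1}
    - {"translation":[0.82,-0.27,-0.03],"angular":[0,0,0],"gripper":1}
    - {"translation":[0.82,-0.27,-0.03],"angular":[0,0,0],"gripper":1}
    - {"translation":[0.82,-0.27,-0.03],"angular":[0,0,0],"gripper":1}
    - {"translation":[0.82,-0.28,-0.03],"angular":[0,0,0],"gripper":1}
    - {"translation":[0.82,-0.28,0],"angular":[0,0,0],"gripper":1}
    - {"translation":[0.82,-0.28,0],"angular":[0,0,0],"gripper":1}

```text
t: 12.65
tool_pos: [0.3908, 0.3527, 0.2072]
tool_rot: [-1.525, -2.746, -0.001]
contact_force: [0.2, 0.6, -0.4]
opening: 0.0854
grip_force: 0.0
```

```bash
python3 - <<'E'
from clipm import *
delta([.3932,.3525,.122],ry(31.9))
D=grab("l")
T=D["top"];a=np.hstack([cv2.resize(D[n]["color"][v-60:v+60,u-60:u+60,::-1],(396,396),interpolation=cv2.INTER_CUBIC) for n,u,v in (("scene",280,155),("top",285,180))]); cv2.imwrite("pics/l.png",a)
for n in D:
    im=D[n]; P=pts(im); ok=im["depth"]>0; p=P[ok]; X,Y=frame(p)
    # clip
    c=(abs(X)<.028)&(Y<-.043)&(Y>-.09)&(p[:,2]>.062)&(p[:,2]<.12); print(n,"clip up X",np.percentile(X[c],[2,98]).round(4),"Y",np.percentile(Y[c],[2,98]).round(4),"z",np.percentile(p[c,2],[50,99]).round(4),c.sum())
    c=(p[:,2]>.045)&(p[:,2]<.054)&(abs(X)<.03)&(abs(X)>.018)&(Y<.055)&(Y>-.047); print(n,"car Y",np.percentile(Y[c],[2,98]).round(4))
    M=masks(im)["red"]; g=P[M&ok]; g=g[(np.hypot(g[:,0]-.393,g[:,1]-.352)<.03)]; print(n,"red",len(g))
    h=cv2.cvtColor(im["color"],cv2.COLOR_RGB2HSV).astype(int); bm=(h[...,0]>=14)&(h[...,0]<=28)&(h[...,1]>100)&ok
    b=P[bm]; X,Y=frame(b); k=(abs(X)<.015)&(Y>.04)&(Y<.085)&(b[:,2]>.055)&(b[:,2]<.09)
    if k.sum(): print(n,"ball X,Y,z mean",X[k].mean().round(4),Y[k].mean().round(4),b[k,2].mean().round(4),"max",b[k,2].max().round(4),"ext",X[k].min().round(4),X[k].max().round(4),Y[k].min().round(4),Y[k].max().round(4),k.sum())
E
```

```text
t 12.65 p [0.3908 0.3527 0.2072] yyaw 31.91 z [ 0.     0.001 -1.   ] F [ 0.2  0.6 -0.4] open 0.0854 grip 0.0 q [ 0.59 -0.17  1.87  0.    1.44  0.04]
rot units (cur tool axes) [ 0.004 -0.004  0.001]
trans units cur axes [-0.037  0.048  2.13 ] ('goal axes', array([-0.036,  0.049,  2.13 ]))
scene clip up X [-0.0248  0.0225] Y [-0.0674 -0.0433] z [0.0854 0.0982] 71
scene car Y [-0.0363  0.0458]
scene red 229
scene ball X,Y,z mean 0.0012 0.0715 0.0756 max 0.0806 ext -0.0036 0.0082 0.0674 0.0756 24
top clip up X [-0.026  0.022] Y [-0.0683 -0.0447] z [0.0861 0.0965] 96
top car Y [-0.0378  0.0412]
top red 0
top ball X,Y,z mean -0.0003 0.0617 0.0723 max 0.0802 ext -0.0047 0.0041 0.0502 0.0694 21
```

View pics/l.png

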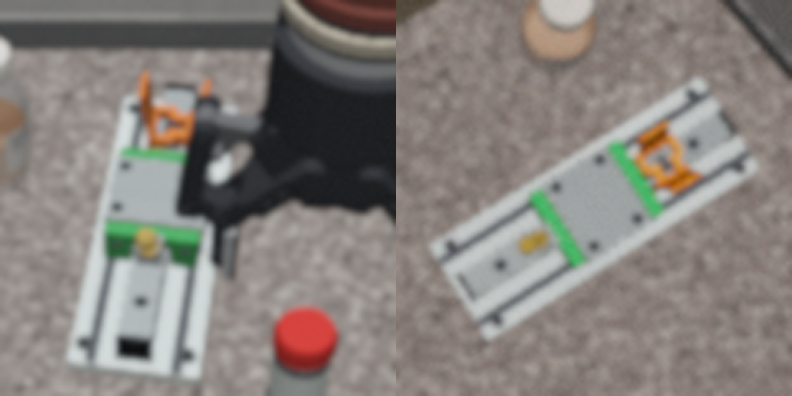

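The top crop shows the clip sitting square on the rail right behind the rear green cap, spread evenly at (665,160). In the scene crop the fingers are beside the red cap at (305,338). Next I descend onto the gun.

drive_tool:
  steps:
    - {"translation":[-0.04,0.05,0.53],"angular":[0,0,0],"gripper":1}
    - {"translation":[0,0,0.53],"angular":[0,0,0],"gripper":1}
    - {"translation":[0,0,0.53],"angular":[0,0,0],"gripper":1}
    - {"translation":[0,0,0.53],"angular":[0,0,0],"gripper":1}
    - {"translation":[0,0,0],"angular":[0,0,0],"gripper":0.6}
    - {"translation":[0,0,0],"angular":[0,0,0],"gripper":0.45}
    - {"translation":[0,0,0],"angular":[0,0,0],"gripper":0.3}
    - {"translation":[0,0,0],"angular":[0,0,0],"gripper":0.2}
  force: 80

```text
t: 13.75
tool_pos: [0.395, 0.3523, 0.1242]
tool_rot: [1.525, 2.746, 0.001]
contact_force: [-2.1, -2.5, 6.2]
opening: 0.0312
grip_force: 78.5
```

```bash
python3 - <<'E'
from go import *
delta()
E
```

```text
t 13.75 p [0.395  0.3523 0.1242] yyaw 31.92 z [ 0.001  0.    -1.   ] F [-2.1 -2.5  6.2] open 0.0312 grip 78.5 q [ 0.59 -0.09  1.93 -0.    1.29  0.03]
```

drive_tool:
  steps:
    - {"translation":[0,0,-0.5],"angular":[0,0,0],"gripper":0.2}
    - {"translation":[0,0,-0.8],"angular":[0,0,0],"gripper":0.2}
    - {"translation":[0,0,-0.9],"angular":[0,0,0],"gripper":0.2}
    - {"translation":[0,0,-0.8],"angular":[0,0,0],"gripper":0.2}
    - {"translation":[0,0,0],"angular":[0,0,0],"gripper":0.2}

```text
t: 14.38
tool_pos: [0.3961, 0.3532, 0.2466]
tool_rot: [1.523, 2.744, 0.01]
contact_force: [0.5, -0.2, -3.1]
opening: 0.031
grip_force: 80.9
```

```bash
python3 - <<'E'
from go import *
from clipm import EX,EY
ey=np.array([*EY,0]);n=np.array([0,0,np.cos(np.pi/6)])+.5*ey
y=np.array([*EX,0]); z=-n; Rg=np.stack([np.cross(y,z),y,z],1)
c0=np.array([.589,.233,0]); ball=c0+ey*.0645; ball[2]=.070
print("ball",ball)
for d in (.060,): delta(ball+n*(.0975+d),Rg)
D=grab("n"); S=D["scene"]
P=pts(S);o=ctrl.get_obs()
p=P[(S["depth"]>0)]; R=Ro.from_rotvec(o["tool_rot"]).as_matrix(); q=(p-o["tool_pos"])@R
k=(np.hypot(q[:,0],q[:,1])<.03)&(q[:,2]>0.0)&(q[:,2]<.13)
for lo in np.arange(0,.13,.01):
    m=k&(q[:,2]>=lo)&(q[:,2]<lo+.01)
    if m.sum()>5:print(round(lo,2),m.sum(),"x",np.percentile(q[m,0],[3,97]).round(4),"y",np.percentile(q[m,1],[3,97]).round(4))
im=S["color"][110:290,210:450,::-1]; cv2.imwrite("pics/n.png",cv2.resize(im,(800,600),interpolation=cv2.INTER_CUBIC))
E
```

```text
ball [0.55491573 0.28775867 0.07      ]
t 14.38 p [0.3961 0.3532 0.2466] yyaw 31.93 z [ 0.006  0.004 -1.   ] F [ 0.5 -0.2 -3.1] open 0.031 grip 80.9 q [ 0.59 -0.19  1.82  0.    1.51  0.03]
rot units (cur tool axes) [ 0.051 -3.752 -0.01 ]
trans units cur axes [-1.519  2.499  1.023] ('goal axes', array([-0.812,  2.507,  1.63 ]))
0.0 83 x [0.0048 0.0181] y [-0.0132  0.0168]
0.01 85 x [0.0047 0.0183] y [-0.013   0.0175]
0.02 72 x [0.0043 0.0181] y [-0.0131  0.0166]
0.03 68 x [0.0033 0.0177] y [-0.0125  0.0176]
0.04 6 x [0.0097 0.0169] y [-0.0102  0.0137]
0.05 24 x [0.0045 0.0095] y [-0.0053  0.0087]
0.06 28 x [0.0042 0.01  ] y [-0.0048  0.0083]
0.07 127 x [-0.0035  0.0159] y [-0.0108  0.0152]
0.08 60 x [0.0038 0.0167] y [-0.0116  0.0164]
0.09 48 x [0.0071 0.0168] y [-0.0112  0.0156]
0.1 44 x [0.0062 0.0166] y [-0.0117  0.0146]
```

View pics/n.png

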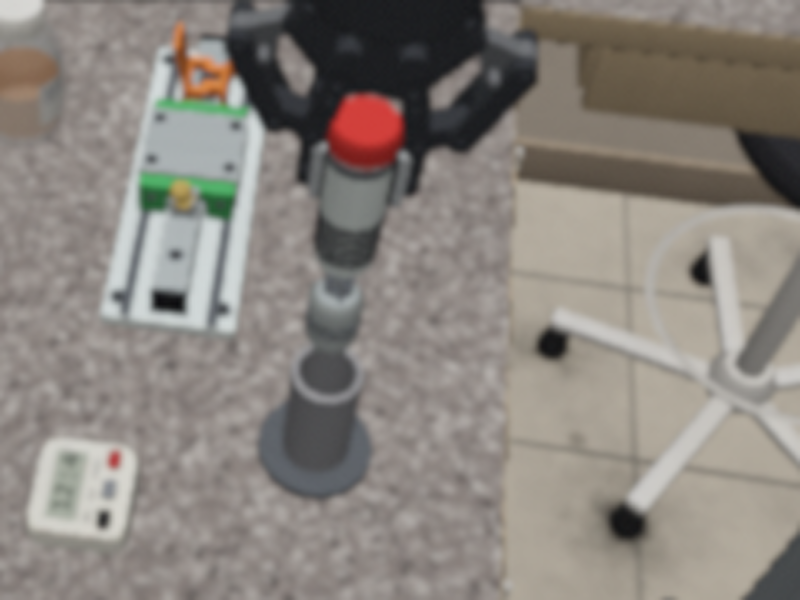

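The gun hangs straight in the fingers, with its coupler end at (332,345) clear of the holder mouth at (328,375). I'll tilt it and go to a standoff in line with the nipple.

drive_tool:
  steps:
    - {"translation":[0,0,0],"angular":[0.02,-0.63,0],"gripper":0.2}
    - {"translation":[0,0,0],"angular":[0.02,-0.63,0],"gripper":0.2}
    - {"translation":[0,0,0],"angular":[0.01,-0.63,0],"gripper":0.2}
    - {"translation":[0,0,0],"angular":[0,-0.62,0],"gripper":0.2}
    - {"translation":[0,0,0],"angular":[0,-0.62,0],"gripper":0.2}
    - {"translation":[0,0,0],"angular":[0,-0.62,0],"gripper":0.2}

```text
t: 15.22
tool_pos: [0.3936, 0.3516, 0.2398]
tool_rot: [1.29, 2.331, -0.361]
contact_force: [0.1, -0.1, -3.0]
opening: 0.0315
grip_force: 80.7
```

drive_tool:
  steps:
    - {"translation":[-0.13,0.42,0.27],"angular":[0,0,0],"gripper":0.2}
    - {"translation":[-0.13,0.42,0.27],"angular":[0,0,0],"gripper":0.2}
    - {"translation":[-0.13,0.42,0.27],"angular":[0,0,0],"gripper":0.2}
    - {"translation":[-0.14,0.42,0.27],"angular":[0,0,0],"gripper":0.2}
    - {"translation":[-0.14,0.42,0.27],"angular":[0,0,0],"gripper":0.2}
    - {"translation":[-0.14,0.41,0.27],"angular":[0,0,0],"gripper":0.2}
    - {"translation":[0,0,0],"angular":[0,0,0],"gripper":0.2}
    - {"translation":[0,0,0],"angular":[0,0,0],"gripper":0.2}

```text
t: 16.23
tool_pos: [0.5116, 0.3537, 0.2019]
tool_rot: [1.293, 2.331, -0.355]
contact_force: [-0.8, -0.4, -3.9]
opening: 0.0311
grip_force: 80.7
```

```bash
cat > al.py <<'E'
from go import *
from clipm import EX,EY,frame
from scipy.optimize import least_squares
ey=np.array([*EY,0]);n=np.array([0,0,np.cos(np.pi/6)])+.5*ey
y=np.array([*EX,0]); z=-n; Rg=np.stack([np.cross(y,z),y,z],1)
c0=np.array([.589,.233,0]); ball=c0+ey*.0645; ball[2]=.070
def balls(tag):
    D=pickle.load(open(f"pics/{tag}.pkl","rb"))
    for k in D:
        im=D[k];P=pts(im);h=cv2.cvtColor(im["color"],cv2.COLOR_RGB2HSV).astype(int)
        bm=(h[...,0]>=13)&(h[...,0]<=30)&(h[...,1]>90)&(im["depth"]>0); b=P[bm];X,Y=frame(b)
        b=b[(abs(X)<.015)&(Y>.05)&(Y<.085)&(b[:,2]>.066)&(b[:,2]<.09)]
        if len(b)<5: print(tag,k,"few");continue
        f=lambda c:np.linalg.norm(b-c,axis=1)-.0075
        r=least_squares(f,b.mean(0)-[0,0,.005],loss="soft_l1",f_scale=.001); X,Y=frame(r.x[None]); print(tag,k,"ball fit X,Y,z",X.round(4),Y.round(4),r.x[2].round(4),len(b))
E
python3 - <<'E'
from al import *
balls("a");balls("l")
D=grab("p");balls("p")
delta(ball+n*(.0975+.06),Rg)
o=ctrl.get_obs();R=Ro.from_rotvec(o["tool_rot"]).as_matrix()
for k in D:
    S=D[k];P=pts(S);p=P[S["depth"]>0];q=(p-o["tool_pos"])@R
    m0=(np.hypot(q[:,0],q[:,1])<.03)&(q[:,2]>0)&(q[:,2]<.13)
    for lo in (.0,.02,.07,.08,.09,.10):
        m=m0&(q[:,2]>=lo)&(q[:,2]<lo+.01)
        if m.sum()>5:print(k,lo,m.sum(),"x",np.percentile(q[m,0],[3,97]).round(4),"y",np.percentile(q[m,1],[3,97]).round(4))
cv2.imwrite("pics/p.png",np.hstack([cv2.resize(D[k]["color"][v-60:v+60,u-60:u+60,::-1],(396,396),interpolation=cv2.INTER_CUBIC) for k,u,v in (("scene",275,170),("top",275,190))]))
E
```

```text
a scene ball fit X,Y,z [0.0016] [0.0672] 0.0716 26
a top ball fit X,Y,z [0.] [0.0646] 0.0692 16
l scene ball fit X,Y,z [0.0009] [0.0673] 0.0717 26
l top ball fit X,Y,z [0.0009] [0.0653] 0.0704 16
p scene few
p top ball fit X,Y,z [-0.0011] [0.0652] 0.0702 16
t 16.32 p [0.5113 0.3539 0.2023] yyaw 31.9 z [ 0.259 -0.427 -0.866] F [-0.5 -0.2 -3.1] open 0.0309 grip 80.7 q [ 0.71  0.15  1.62 -0.52  1.48  0.23]
rot units (cur tool axes) [-0.041 -0.002  0.024]
trans units cur axes [-0.062  0.05  -0.083] ('goal axes', array([-0.062,  0.051, -0.083]))
scene 0.0 21 x [0.0079 0.0168] y [-0.0141  0.0127]
scene 0.02 17 x [0.0051 0.0169] y [-0.0163  0.0059]
scene 0.07 18 x [0.0022 0.0128] y [-0.0121  0.005 ]
scene 0.08 37 x [-0.0039  0.0152] y [-0.0148  0.0088]
scene 0.09 18 x [-0.0014  0.0154] y [-0.016  0.006]
scene 0.1 12 x [0.0026 0.0154] y [-0.0159  0.0067]
top 0.0 37 x [-0.0159 -0.0065] y [-0.0155  0.0113]
top 0.02 33 x [-0.0169 -0.0047] y [-0.0165  0.0122]
top 0.07 30 x [-0.0105  0.0029] y [-0.0131  0.0075]
top 0.08 60 x [-0.0141  0.0053] y [-0.0152  0.0117]
top 0.09 30 x [-0.0148 -0.0026] y [-0.0166  0.0104]
top 0.1 21 x [-0.0149 -0.0029] y [-0.0162  0.0109]
```

View pics/p.png

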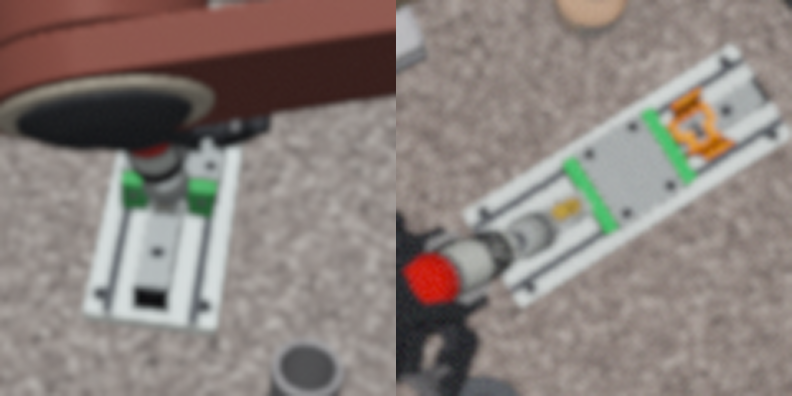

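The top crop shows the tilted gun, with its coupler at (535,235), lined up with the brass ball at (566,208). The clip and carriage have not moved. I'll correct the small offset and close in.

```bash
python3 - <<'E'
from al import *
b=c0+ey*.065+y*.001; b[2]=.0703
delta(b+n*(.0975+.032),Rg)
E
```

```text
t 16.32 p [0.5113 0.3539 0.2023] yyaw 31.9 z [ 0.259 -0.427 -0.866] F [-0.5 -0.2 -3.1] open 0.0309 grip 80.7 q [ 0.71  0.15  1.62 -0.52  1.48  0.23]
rot units (cur tool axes) [-0.041 -0.002  0.024]
trans units cur axes [-0.055  0.079  0.604] ('goal axes', array([-0.055,  0.076,  0.604]))
```

drive_tool:
  steps:
    - {"translation":[-0.03,0.04,0.2],"angular":[-0.04,0,0.02],"gripper":0.2}
    - {"translation":[-0.03,0.04,0.2],"angular":[0,0,0],"gripper":0.2}
    - {"translation":[0,0,0.2],"angular":[0,0,0],"gripper":0.2}
    - {"translation":[0,0,0],"angular":[0,0,0],"gripper":0.2}

```text
t: 16.82
tool_pos: [0.5213, 0.3426, 0.181]
tool_rot: [1.293, 2.329, -0.35]
contact_force: [0.4, -1.0, -2.7]
opening: 0.0311
grip_force: 80.6
```

```bash
python3 - <<'E'
from al import *
b=c0+ey*.065+y*.001; b[2]=.0703
delta(b+n*(.0975+.02),Rg)
E
```

```text
t 16.82 p [0.5213 0.3426 0.181 ] yyaw 31.86 z [ 0.262 -0.426 -0.866] F [ 0.4 -1.  -2.7] open 0.0311 grip 80.6 q [ 0.68  0.16  1.65 -0.52  1.43  0.23]
rot units (cur tool axes) [-0.021  0.001  0.006]
trans units cur axes [0.003 0.014 0.257] ('goal axes', array([0.003, 0.013, 0.257]))
```

drive_tool:
  steps:
    - {"translation":[0,0.01,0.13],"angular":[0,0,0],"gripper":0.2}
    - {"translation":[0,0,0.13],"angular":[0,0,0],"gripper":0.2}
    - {"translation":[0,0,0],"angular":[0,0,0],"gripper":0.2}

```text
t: 17.2
tool_pos: [0.5246, 0.3388, 0.1727]
tool_rot: [1.293, 2.328, -0.349]
contact_force: [0.3, -0.4, -3.8]
opening: 0.0309
grip_force: 80.6
```

drive_tool:
  steps:
    - {"translation":[0,0,0.1],"angular":[0,0,0],"gripper":0.2}
    - {"translation":[0,0,0.1],"angular":[0,0,0],"gripper":0.2}
    - {"translation":[0,0,0],"angular":[0,0,0],"gripper":0.2}

```text
t: 17.58
tool_pos: [0.5274, 0.3357, 0.1669]
tool_rot: [1.293, 2.327, -0.347]
contact_force: [0.2, -0.3, -1.9]
opening: 0.031
grip_force: 80.8
```

```bash
cat > st.py <<'E'
from al import *
b=c0+ey*.065+y*.001; b[2]=.0703
o=ctrl.get_obs(); F=o["contact_force"]
print("F along n",(F@n).round(2),"lat EX",(F@y).round(2),"lat x",(F@Rg[:,0]).round(2))
delta(b+n*.0975,Rg)
E
python3 st.py
```

```text
F along n -1.82 lat EX 0.03 lat x 0.66
t 17.57 p [0.5274 0.3357 0.1669] yyaw 31.9 z [ 0.265 -0.425 -0.866] F [ 0.2 -0.3 -1.9] open 0.031 grip 80.8 q [ 0.67  0.17  1.66 -0.53  1.4   0.23]
rot units (cur tool axes) [ 0.001  0.005 -0.   ]
trans units cur axes [ 0.023 -0.023  0.338] ('goal axes', array([ 0.022, -0.023,  0.338]))
```

drive_tool:
  steps:
    - {"translation":[0,0,0.1],"angular":[0,0,0],"gripper":0.2}
    - {"translation":[0,0,0.1],"angular":[0,0,0],"gripper":0.2}
    - {"translation":[0,0,0],"angular":[0,0,0],"gripper":0.2}

```text
t: 17.95
tool_pos: [0.529, 0.332, 0.1585]
tool_rot: [1.293, 2.328, -0.348]
contact_force: [0.9, 0.2, -3.0]
opening: 0.031
grip_force: 80.6
```

```bash
python3 st.py
```

```text
F along n -2.78 lat EX 0.86 lat x 1.27
t 17.95 p [0.529  0.332  0.1585] yyaw 31.9 z [ 0.263 -0.425 -0.866] F [ 0.9  0.2 -3. ] open 0.031 grip 80.6 q [ 0.66  0.18  1.67 -0.53  1.39  0.23]
rot units (cur tool axes) [-0.009 -0.001  0.005]
trans units cur axes [ 0.003 -0.009  0.106] ('goal axes', array([ 0.003, -0.009,  0.106]))
```

drive_tool:
  steps:
    - {"translation":[0,0,0.1],"angular":[0,0,0],"gripper":0.2}
    - {"translation":[0,0,0.1],"angular":[0,0,0],"gripper":0.2}
    - {"translation":[0,0,0],"angular":[0,0,0],"gripper":0.2}

```text
t: 18.32
tool_pos: [0.5313, 0.3293, 0.1543]
tool_rot: [1.294, 2.327, -0.347]
contact_force: [-4.2, 1.6, 6.1]
opening: 0.0313
grip_force: 81.5
```

```bash
python3 st.py
```

```text
F along n 7.09 lat EX -2.7 lat x -0.0
t 18.32 p [0.5313 0.3293 0.1543] yyaw 31.85 z [ 0.264 -0.425 -0.866] F [-4.2  1.6  6.1] open 0.0313 grip 81.5 q [ 0.66  0.18  1.67 -0.53  1.38  0.23]
rot units (cur tool axes) [-0.001  0.002 -0.006]
trans units cur axes [ 0.027 -0.023 -0.03 ] ('goal axes', array([ 0.027, -0.023, -0.03 ]))
```

drive_tool:
  steps:
    - {"translation":[0,-0.03,0.1],"angular":[0,0,0],"gripper":0.2}
    - {"translation":[0,0,0.1],"angular":[0,0,0],"gripper":0.2}
    - {"translation":[0,0,0],"angular":[0,0,0],"gripper":0.2}

```text
t: 18.7
tool_pos: [0.5329, 0.3261, 0.1486]
tool_rot: [1.294, 2.327, -0.343]
contact_force: [-3.8, 3.5, 8.7]
opening: 0.0313
grip_force: 81.6
```

```bash
python3 st.py
```

```text
F along n 10.0 lat EX -1.39 lat x 0.0
t 18.7 p [0.5329 0.3261 0.1486] yyaw 31.89 z [ 0.266 -0.423 -0.866] F [-3.8  3.5  8.7] open 0.0313 grip 81.6 q [ 0.65  0.18  1.68 -0.53  1.36  0.23]
rot units (cur tool axes) [ 0.017 -0.001 -0.01 ]
trans units cur axes [ 0.032 -0.015 -0.197] ('goal axes', array([ 0.032, -0.016, -0.197]))
```

drive_tool:
  steps:
    - {"translation":[0,0,0.1],"angular":[0,0,0],"gripper":0.2}
    - {"translation":[0,0,0.1],"angular":[0,0,0],"gripper":0.2}
    - {"translation":[0,0,0],"angular":[0,0,0],"gripper":0.2}

```text
t: 19.08
tool_pos: [0.535, 0.3231, 0.1424]
tool_rot: [1.294, 2.326, -0.343]
contact_force: [-6.1, 3.8, 13.1]
opening: 0.0309
grip_force: 82.0
```

```bash
python3 st.py
```

```text
F along n 14.57 lat EX -3.14 lat x -1.01
t 19.07 p [0.535  0.3231 0.1424] yyaw 31.88 z [ 0.266 -0.423 -0.866] F [-6.1  3.8 13.1] open 0.0309 grip 82.0 q [ 0.65  0.19  1.68 -0.54  1.35  0.23]
rot units (cur tool axes) [ 0.017 -0.003 -0.013]
trans units cur axes [ 0.035 -0.017 -0.376] ('goal axes', array([ 0.035, -0.018, -0.376]))
```

drive_tool:
  steps:
    - {"translation":[0,-0.03,0],"angular":[0,0,0],"gripper":0.2}
    - {"translation":[0,0,0],"angular":[0,0,0],"gripper":0.2}
    - {"translation":[0,0,0],"angular":[0,0,0],"gripper":0.2}
    - {"translation":[0,0,0],"angular":[0,0,0],"gripper":0.2}

```text
t: 19.58
tool_pos: [0.5345, 0.3231, 0.1431]
tool_rot: [1.293, 2.326, -0.339]
contact_force: [-5.2, 5.8, 11.9]
opening: 0.0313
grip_force: 81.9
```

```bash
python3 st.py; python3 - <<'E'
from al import *
D=grab("z")
for t in ("l","p","z"):
    im=pickle.load(open(f"pics/{t}.pkl","rb"))["top"];P=pts(im);p=P[im["depth"]>0];X,Y=frame(p)
    c=(abs(X)<.028)&(Y<-.043)&(Y>-.09)&(p[:,2]>.062)&(p[:,2]<.12);d=(p[:,2]>.045)&(p[:,2]<.054)&(abs(X)<.03)&(abs(X)>.018)&(Y<.055)&(Y>-.047)
    print(t,"clip X",np.percentile(X[c],[2,98]).round(4),"Y",np.percentile(Y[c],[2,98]).round(4),"z",np.percentile(p[c,2],99).round(4),"car Y",np.percentile(Y[d],[2,98]).round(4))
cv2.imwrite("pics/z.png",np.hstack([cv2.resize(D[k]["color"][v-60:v+60,u-60:u+60,::-1],(396,396),interpolation=cv2.INTER_CUBIC) for k,u,v in (("scene",275,170),("top",275,190))]))
E
```

```text
F along n 14.15 lat EX -1.33 lat x 0.72
t 19.57 p [0.5345 0.3231 0.1431] yyaw 31.93 z [ 0.268 -0.421 -0.866] F [-5.2  5.8 11.9] open 0.0313 grip 81.9 q [ 0.65  0.18  1.69 -0.54  1.35  0.23]
rot units (cur tool axes) [ 0.036 -0.005 -0.016]
trans units cur axes [ 0.038 -0.009 -0.357] ('goal axes', array([ 0.037, -0.01 , -0.357]))
l clip X [-0.026  0.022] Y [-0.0683 -0.0447] z 0.0965 car Y [-0.0378  0.0412]
p clip X [-0.026  0.022] Y [-0.0685 -0.0445] z 0.0968 car Y [-0.0373  0.0416]
z clip X [-0.026   0.0218] Y [-0.0699 -0.0447] z 0.0968 car Y [-0.042   0.0384]
```

View pics/z.png

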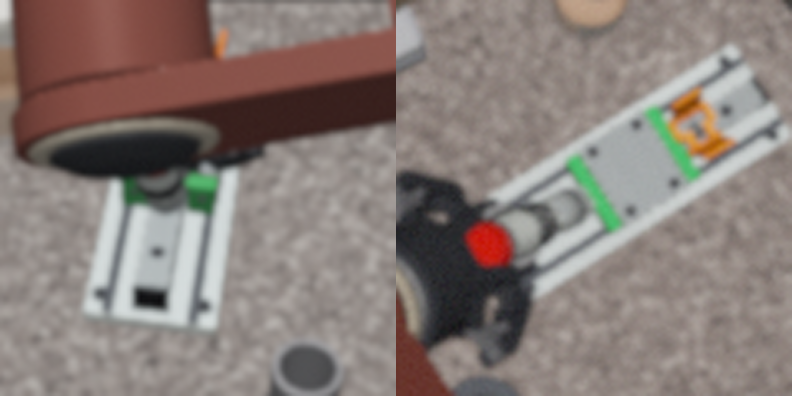

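The pictures show the gun on the nipple and pushed in, with the red cap at (490,243) and the coupler at (570,208) in the top crop. The carriage has settled back about 3 mm against the clip at (698,125), and the clip has not moved. The axial push is about 16 N at roughly 13 mm of stroke, so I'll hand it in.

```bash
python3 -c "
from station import ctrl
print(ctrl.finish_job())"
```

```text
the job is handed in; nothing more can be done
None
```

The job is handed in: the clip is on the rail behind the carriage, and the gun is on the nipple and still held pushed in, at roughly 13 of its 15 mm stroke (estimated from tool travel and about 16 N of push). Pressing the gun on slid the carriage back about 3 mm until it met the clip, because I left a small gap there; the clip did not move.

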